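# Fit the bearing and seal plate into each of two turbocharger housings

### The arm

A 7-joint arm with a two-finger parallel gripper is mounted at the origin on a cart in front of the work surface, level with it; the furniture and walls round the work are solid. World frame = base frame: x ahead of the robot, y to its left, z up, the work surface at z = 0. Lengths are in m, angles in rad, forces in N, time in s.
With the tool pointing down it reaches from about 0.425 to 0.875 m from the base axis. Payload 8.4 kg.
Tool frame: the origin (TCP) lies midway between the tips of the shut fingers; the grasp point (between the pads) lies 19 mm behind it; z points along the fingers, y is the line along which they close (so a half turn about z gives the same grasp; the last joint's range is limited). The gripper opens to 85 mm and grips with 20 to 120 N. Pads are 22 mm wide; open, the fingers measure 114 mm over their backs; the gripper's body (76 mm by 85 mm) begins 54 mm behind the grasp point. The pads swing forward as they close: fully open they stand 13 mm farther back than shut.
Start: joints at [-1.293, 0.333, 0.04, 1.465, -0.013, 1.343, -0.059], TCP at [0.239, 0.604, 0.231] pointing down, gripper open.
Joint ranges: [-2.58, 2.58], [-0.38, 2.09], [-1.3, 1.39], [0.25, 2.4], [-1.5, 4.64], [0.08, 2.09], [-2.65, 2.65]. Speed limits (rad/s): [2.22, 2.22, 2.79, 2.79, 3.14, 3.14, 3.14].

### API

Orientations are given as a unit quaternion [x, y, z, w].
In Python, from cell import ctrl gives the robot as it stands.
- The arm moves only by the shell command python3 -m pendant 'ROWS'. ROWS is JSON, a list of rows, each a list of 5 numbers: the finger opening in cm, from 0 to 8.54, then the shift along the tool's x, y, z in cm, then the turn about the tool's z in degrees. A call has 1 to 5 rows; each row is the pose to reach, as a shift and turn from the pose commanded when the call began, along the tool's axes at that moment; what a row does not reach only later rows make up. A row lasts 1/8 s, in which the tool goes at most 62.5 mm and 10.7 degrees, less where a joint would pass 70% of its speed; a pose out of reach is approached as far as the arm can. A call with a gripper value outside its range is refused whole. The fingers move at their own pace and stop on an object; the grip force is fixed at half the most. Time passes only in rows, so rows that repeat a pose let the fingers close. It gives the time, the measured TCP pose, the force, the opening and the grip force at its end, in the units of the state.
- ctrl.get_obs(): the state, without advancing time (a new reading comes with each control period).
- ctrl.capture(name): name is "scene" or "side" or "wrist"; returns a dict with "pixels" (400x640x3 uint8, red, green, blue), "intrinsics" (3x3 intrinsics, pixels), "eye" and "orientation" of the camera in the world; the wrist camera has in their place "tool_from_camera" (4x4, takes a point from camera to tool coordinates, whose origin is the TCP and whose axes are the flange's). Camera axes: x right, y up, looking along -z (the intrinsics and any distortion apply to the point x, -y, -z); pixel columns grow to the right and rows downward; lengths in m; the calibration is good to about 2 mm. A picture is of the moment at which its call begins: read the wrist's pose just before it. There is no depth.
- ctrl.close_job(): hands the job in; it is judged then, once.
The state is a dict: "time_s": time; "joint_pos": joint angles; "joint_velocities": joint speeds; "effort": joint torques, N m; "ee_pos": TCP position; "tcp_rot": TCP orientation; "ft_force": force on the tool from outside, world axes, zero at the start; "ft_torque": the same for the moment, N m; "gripper_width": opening from 0.0 (shut) to 1.0 (fully open); "grasp_force": force on a finger pad.
Only numpy, scipy, OpenCV 4.12 (cv2) and the standard library are available. Lean on these libraries where they do the work, as an engineer would, in place of code of your own. Each camera call takes 0.05 s, during which the arm holds its last target. There are 200 camera calls.

### The job

Get both turbocharger bearing housings ready for their rotors: drop one bronze journal bearing fully home into the bore of each housing, then close each with a steel seal plate, boss up, lying flat and fully down in the recess of the housing's top face. Either bearing and either plate suits either housing. Leave the yellow blanking cap and the dial gauge where they are.

Things in the scene. Friction and masses are not known exactly. Their poses are not given: they have to be found in the camera images.
- housing_1: fixed dark iron housing on a steel plate (122 x 92 mm). Origin: bore axis at bench level, z up. Round top face 104 mm across at z 62 mm; in it a recess for a seal plate, 3 mm deep, 79 mm wide narrowing to 72; in its floor (z 59) the bearing bore, a cone 40 mm wide narrowing to 26 over 9 mm, then straight to a ledge at z 43. A bearing on it ends 2 mm below the recess
- housing_2: second housing, the same as housing_1 in all: origin on the bore axis at bench level, z up; top face at z 62 mm, floor of the recess for a seal plate at z 59, ledge for the bearing at z 43
- bearing_1: small bronze-coloured journal bearing with a black groove round it: a ring 21 mm in diameter and 14 mm high with an open hole, standing on end on the bench. Origin at the centre of its lower end, z along its axis
- bearing_2: small bronze-coloured journal bearing with a black groove round it: a ring 21 mm in diameter and 14 mm high with an open hole, standing on end on the bench. Origin at the centre of its lower end, z along its axis; the same as bearing_1
- plate_1: flat round grey steel seal plate with six small holes and a central hole, 66 mm in diameter: a flat rim 6 mm thick and a raised boss in the middle, 10 mm high in all, lying boss up on the bench. Origin at the centre of its underside, z up; 0.11 kg
- plate_2: flat round grey steel seal plate with six small holes and a central hole, 66 mm in diameter: a flat rim 6 mm thick and a raised boss in the middle, 10 mm high in all, lying boss up on the bench. Origin at the centre of its underside, z up; 0.11 kg; the same as plate_1
- blanking_cap: yellow plastic blanking cap, 62 mm across and 17 mm high; not part of the job, stays where it is. Origin at the centre of its underside
- dial_gauge: dial gauge lying on its back, white round face 56 mm across, 108 mm long and 18 mm high; not part of the job, stays where it is. Origin under its middle; the round case is centred 14 mm towards its x, the stem points to -x
Mind the look-alikes: they are no part of the job. Several things have the shape of the bearing_1; the one meant has the colours described above. Leave any pink look-alike of the plate_2 alone.

How it is judged:
By the outcome, as a careful person would: the job done as asked, in the order asked, and still so for the second after the job is handed in, with the robot touching nothing.
It also fails if it takes over 96 s, if anything falls off the work surface, if the arm or the gripper's body presses on something with over 40 N, if the wrist force passes 120 N, or if a joint passes its speed limit or range.

## Working session

There is one attempt and no reset: what is moved stays moved. The work goes in short steps, Python scripts to look and compute and a shell command to move; the robot and the scene stay as the last step left them, time stands still between calls to the robot, and variables do not carry over. Pictures are saved under pics/ and viewed, at most 14 in all, crops included, and the job is handed in when it is done.

```bash
ls; mkdir -p pics
python3 - <<'E'
from cell import ctrl
import cv2
o=ctrl.get_obs(); print({k:(o[k]) for k in ('time_s','ee_pos','tcp_rot','gripper_width','ft_force')})
for n in ('scene','side'):
    c=ctrl.capture(n); cv2.imwrite(f'pics/{n}0.png',c['pixels'][:,:,::-1]); print(n,c['intrinsics'],c['eye'],c['orientation'],[k for k in c])
E
```

```text
pics
{'time_s': 0.0, 'ee_pos': array([0.23903698, 0.60396907, 0.23043512]), 'tcp_rot': array([ 1.87282442e-01,  9.82305789e-01, -7.85401124e-04, -7.88665023e-05]), 'gripper_width': 1.0023910570332375, 'ft_force': array([-0.36955837, -0.70767741, -0.0197284 ])}
scene [[465.28951024   0.         312.24138942]
 [  0.         465.28951024 198.19685579]
 [  0.           0.           1.        ]] [-0.00912553 -0.88594983  0.79202252] [ 0.44472707 -0.11066524 -0.23720156  0.85656667] ['pixels', 'intrinsics', 'eye', 'orientation']
side [[424.15783656   0.         315.00931513]
 [  0.         424.15783656 198.12045472]
 [  0.           0.           1.        ]] [ 0.34773232 -0.8057774   0.62302031] [ 0.45165298 -0.04330445 -0.06690469  0.88862707] ['pixels', 'intrinsics', 'eye', 'orientation']
```

View pics/scene0.png

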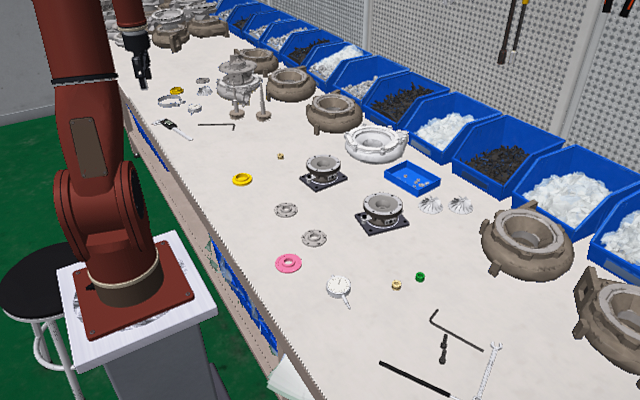

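View pics/side0.png

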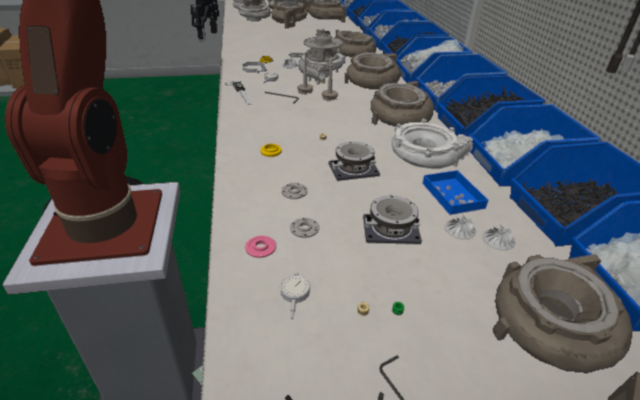

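Candidates in the scene picture:
- **Bearings:** bronze at (280,156) and (396,285); green look-alike at (420,277).
- **Plates:** grey at (287,210) and (314,238); pink look-alike at (288,263); yellow cap at (242,180).
- **Housings:** (323,170) and (382,213).
- **Gauge:** (340,288).

I'll take the bronze rings and the grey plates, and check them in a crop.

```bash
cat > h.py <<'E'
import numpy as np, cv2
from scipy.spatial.transform import Rotation as R
from cell import ctrl
def cam(name):
    o=ctrl.get_obs(); c=ctrl.capture(name); T=np.eye(4)
    if name=='wrist':
        B=np.eye(4); B[:3,:3]=R.from_quat(o['tcp_rot']).as_matrix(); B[:3,3]=o['ee_pos']
        T=B@np.array(c['tool_from_camera'])
    else:
        T[:3,:3]=R.from_quat(c['orientation']).as_matrix(); T[:3,3]=c['eye']
    return c['pixels'],np.array(c['intrinsics']),T
def plane(px,K,T,z):
    p=np.atleast_2d(np.array(px,float)); d=np.c_[(p[:,0]-K[0,2])/K[0,0],-(p[:,1]-K[1,2])/K[1,1],-np.ones(len(p))]@T[:3,:3].T
    return T[:3,3]+d*((z-T[2,3])/d[:,2])[:,None]
def proj(P,K,T):
    q=(np.atleast_2d(P)-T[:3,3])@T[:3,:3]; return np.c_[K[0,2]+K[0,0]*q[:,0]/-q[:,2],K[1,2]-K[1,1]*q[:,1]/-q[:,2]]
def togo(P):
    "cm along tool x,y,z from measured TCP to P"
    o=ctrl.get_obs(); return R.from_quat(o['tcp_rot']).inv().apply(np.array(P)-o['ee_pos'])*100
E
python3 - <<'E'
from h import *
im,K,T=cam('scene')
P=dict(brA=(280,156,.014),brB=(396,285,.014),green=(420,277,.014),pl1=(287,210,.006),pl2=(314,238,.006),pink=(288,263,.006),cap=(242,180,.017),h1=(323,160,.062),h2=(382,201,.062),gauge=(340,286,.018))
for k,(u,v,z) in P.items(): print(k,plane((u,v),K,T,z)[0].round(3))
a=cv2.resize(im[140:300,230:440],None,fx=3.6,fy=3.6,interpolation=cv2.INTER_CUBIC)
cv2.imwrite('pics/crop1.png',a[:,:,::-1])
c=ctrl.capture('wrist');print(c['tool_from_camera'],c['intrinsics'])
E
```

```text
brA [0.559 0.331 0.014]
brB [ 0.518 -0.329  0.014]
green [ 0.581 -0.338  0.014]
pl1 [0.444 0.064 0.006]
pl2 [ 0.448 -0.081  0.006]
pink [ 0.346 -0.128  0.006]
cap [0.392 0.259 0.017]
h1 [0.625 0.163 0.062]
h2 [ 0.646 -0.103  0.062]
gauge [ 0.406 -0.268  0.018]
[[ 8.30226011e-04  9.65061687e-01  2.62021470e-01  6.54409028e-02]
 [ 9.99999479e-01 -6.45439288e-04 -7.91297177e-04  1.26760349e-04]
 [-5.94531637e-04  2.62021990e-01 -9.65061720e-01 -1.42799442e-01]
 [ 0.00000000e+00  0.00000000e+00  0.00000000e+00  1.00000000e+00]] [[277.91443462   0.         317.25408743]
 [  0.         277.91443462 194.74668966]
 [  0.           0.           1.        ]]
```

View pics/crop1.png

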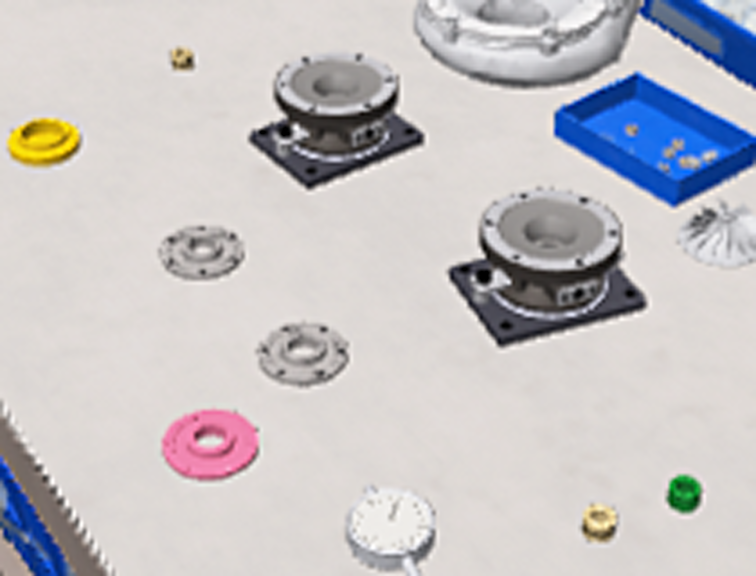

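Run:
```python
from h import *
print(togo((.55,.22,.26)).round(1))
```

```text
[-43.  -24.3  -2.9]
```

```bash
python3 -m pendant '[[8.5,-5,-2.8,-2.9,0],[8.5,-10,-5.6,-2.9,0],[8.5,-15,-8.5,-2.9,0],[8.5,-20,-11.3,-2.9,0],[8.5,-25,-14.1,-2.9,0]]'; python3 -m pendant '[[8.5,-5,-2.8,0,0],[8.5,-10,-5.6,0,0],[8.5,-15,-8.5,0,0],[8.5,-18,-10.2,0,0],[8.5,-18,-10.2,0,0]]'
python3 - <<'E'
from h import *
print(ctrl.get_obs()['joint_pos'])
im,K,T=cam('wrist'); np.savez('w1.npz',im=im,K=K,T=T)
cv2.imwrite('pics/w1.png',im[:,:,::-1])
E
```

```text
time_s: 0.82
ee_pos: [0.4207, 0.3796, 0.2604]
tcp_rot: [0.187, 0.982, 0.0, 0.0]
ft_force: [0.1, 0.6, -0.6]
gripper_width: 0.994
grasp_force: 0.0
time_s: 1.45
ee_pos: [0.5512, 0.2167, 0.2602]
tcp_rot: [0.19, 0.982, -0.001, 0.0]
ft_force: [-1.5, 0.3, 0.6]
gripper_width: 0.997
grasp_force: 0.0
[-0.74607125  0.2040902   0.34791894  1.58408246 -0.06924307  1.36597641
  0.79762066]
```

View pics/w1.png

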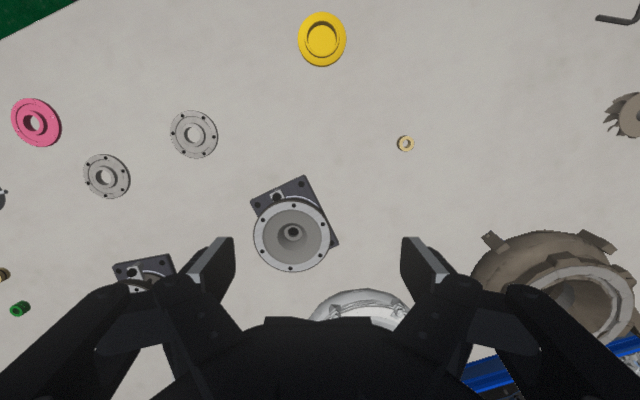

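The picture shows bearing A (405,143), the plates (194,134) and (106,176), housing 1 (291,232), pink (36,122) and the cap (322,39). Next I measure these with contours.

```bash
cat >> h.py <<'E'
def dk(im,K,T,seed,r,z,sat=False,t=None):
    "fit ellipse to the blob near seed; returns centre px, axes px, world point"
    u,v=map(int,seed); x0,y0=max(u-r,0),max(v-r,0); s=im[y0:v+r,x0:u+r]
    hsv=cv2.cvtColor(s,cv2.COLOR_RGB2HSV)
    if sat: m=(hsv[:,:,1]>(t or 80)).astype(np.uint8)
    else:
        bg=np.median(s.reshape(-1,3),0); m=(np.abs(s.astype(int)-bg).max(2)>(t or 18)).astype(np.uint8)
    m=cv2.morphologyEx(m*255,cv2.MORPH_CLOSE,np.ones((3,3)))
    cs,_=cv2.findContours(m,cv2.RETR_EXTERNAL,cv2.CHAIN_APPROX_NONE)
    c=max(cs,key=cv2.contourArea); e=cv2.fitEllipse(cv2.convexHull(c)) 
    c0=np.array(e[0])+[x0,y0]; return c0.round(1),np.round(e[1],1),plane(c0,K,T,z)[0].round(4)
E
python3 - <<'E'
from h import *
d=np.load('w1.npz'); a=(d['im'],d['K'],d['T'])
print('A',dk(*a,(405,143),16,.008,sat=True,t=60))
print('p1',dk(*a,(194,134),34,.004))
print('p2',dk(*a,(106,176),32,.004))
print('cap',dk(*a,(322,39),38,.005,sat=True))
im,K,T=a; g=cv2.cvtColor(im,cv2.COLOR_RGB2GRAY)
cs,_=cv2.findContours(((g[180:290,235:345]<190)*255).astype(np.uint8),cv2.RETR_LIST,cv2.CHAIN_APPROX_NONE)
for c in cs:
  if len(c)>60:
    e=cv2.fitEllipse(c);c0=np.array(e[0])+[235,180];print(len(c),c0.round(1),np.round(e[1],1),plane(c0,K,T,.062)[0].round(4))
q=cv2.HoughCircles(g[180:290,235:345],cv2.HOUGH_GRADIENT,1,5,param1=150,param2=25,minRadius=20,maxRadius=50);print(q)
E
```

```text
A (array([405.1, 143. ]), array([14.9, 16.7]), array([0.5663, 0.3434, 0.008 ]))
p1 (array([193.8, 134. ]), array([46.1, 50.9]), array([0.4446, 0.0728, 0.004 ]))
p2 (array([106.5, 175.8]), array([42.3, 50.7]), array([ 0.45  , -0.0743,  0.004 ]))
cap (array([321.4,  38.6]), array([48.8, 55.2]), array([0.3997, 0.2834, 0.005 ]))
436 [289.5 234.5] [129. 129.] [0.6136 0.1523 0.062 ]
[[[57.5 53.5 37. ]
  [57.5 47.5 44.9]
  [56.5 60.5 31.6]
  [50.5 56.5 33.8]
  [62.5 52.5 36.1]
  [50.5 50.5 37.2]
  [63.5 45.5 40.5]
  [65.5 57.5 32.7]
  [62.5 63.5 37.2]
  [50.5 61.5 29.4]
  [58.5 67.5 25. ]
  [52.5 68.5 23.8]
  [45.5 58.5 27.1]
  [59.5 41.5 27.1]]]
```

Run:
```python
from h import *
print(togo((.564,.338,.12)).round(2)); o=ctrl.get_obs();print(o['ee_pos'],o['joint_velocities'].round(3))
im,K,T=cam('wrist'); a=(im,K,T)
print('A',dk(*a,(405,143),16,.008,sat=True,t=60))
print('p1',dk(*a,(194,134),34,.004))
print('p2',dk(*a,(106,176),32,.004))
for n in('scene','side'):
  im,K,T=cam(n); print(n,proj([[.5663,.3434,.008],[.4446,.0728,.004],[.45,-.0743,.004]],K,T).round(1))
  if n=='scene': print(dk(im,K,T,(287,210),22,.004),dk(im,K,T,(314,238),20,.004),dk(im,K,T,(280,156),8,.008,sat=True,t=60))
  if n=='side': print(dk(im,K,T,(294,190),22,.004),dk(im,K,T,(305,227),20,.004),dk(im,K,T,(322,136),8,.008,sat=True,t=60))
```

```text
[ 3.11 11.58 14.  ]
[0.55004685 0.21901088 0.26008529] [-0.03  -0.005 -0.038  0.005 -0.006 -0.    -0.01 ]
A (array([403.8, 144.9]), array([14.8, 16.6]), array([0.5664, 0.3436, 0.008 ]))
p1 (array([192.7, 135.3]), array([45.8, 50.8]), array([0.4448, 0.0728, 0.004 ]))
p2 (array([105.3, 176.7]), array([42. , 50.7]), array([ 0.45  , -0.0742,  0.004 ]))
scene [[280.2 155.3]
 [285.6 208.9]
 [313.5 236.9]]
(array([285.6, 209.9]), array([15.7, 24. ]), array([0.4425, 0.0686, 0.004 ])) (array([313.7, 238.1]), array([18.1, 25.5]), array([ 0.4479, -0.0789,  0.004 ])) (array([280., 156.]), array([5.1, 6.5]), array([0.5637, 0.3399, 0.008 ]))
side [[322.8 136.4]
 [294.  190.4]
 [304.  227.2]]
(array([294.1, 190.8]), array([17. , 26.8]), array([0.4447, 0.071 , 0.004 ])) (array([304.3, 227.6]), array([20.7, 29.6]), array([ 0.4505, -0.0758,  0.004 ])) (array([322.5, 135.5]), array([5.3, 8.5]), array([0.5664, 0.3494, 0.008 ]))
```

```bash
python3 -m pendant '[[6,1,4,4.5,0],[5,2,8,9,0],[5,3.1,12.2,14,0],[5,3.1,12.2,14,0],[5,3.1,12.2,14,0]]'
python3 - <<'E'
from h import *
o=ctrl.get_obs();print(o['ee_pos'],o['joint_velocities'].round(3))
im,K,T=cam('wrist'); uv=proj([.5664,.3436,.008],K,T)[0];print(uv)
print('A',dk(im,K,T,uv,30,.008,sat=True,t=60))
u,v=uv.astype(int);c=im[max(v-80,0):v+80,max(u-100,0):u+100]
cv2.imwrite('pics/w2.png',cv2.resize(c,None,fx=3,fy=3)[:,:,::-1])
E
```

```text
time_s: 2.28
ee_pos: [0.5652, 0.3456, 0.1204]
tcp_rot: [0.187, 0.982, -0.0, -0.0]
ft_force: [0.2, 0.1, 0.6]
gripper_width: 0.584
grasp_force: 0.0
[0.56518588 0.3455526  0.12036754] [ 0.021 -0.034  0.026 -0.011  0.004  0.005  0.003]
[315.53208966 192.72125566]
A (array([314.9, 193.3]), array([21.8, 23.5]), array([0.5667, 0.3428, 0.008 ]))
```

View pics/w2.png

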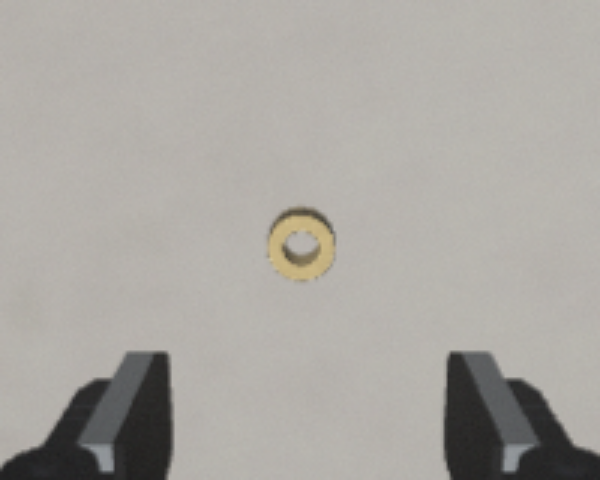

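The ring at crop (302,245) is bronze with a black groove, so it is a bearing and it lies between the fingers. Next I descend.

```bash
python3 -m pendant '[[5,0,0,5.5,0],[4.5,0,0,10.5,0],[4,0,0,11.3,0],[4,0,0,11.3,0]]'
python3 - <<'E'
from h import *
print(togo((.5667,.343,.007)).round(2))
E
```

```text
time_s: 2.82
ee_pos: [0.5669, 0.345, 0.0094]
tcp_rot: [0.188, 0.982, 0.001, 0.001]
ft_force: [-0.2, -0.1, 0.7]
gripper_width: 0.463
grasp_force: 0.0
[-0.05 -0.19  0.24]
```

```bash
python3 -m pendant '[[1.5,0,-0.1,0.1,0],[0.8,0,-0.1,0.1,0],[0.8,0,-0.1,0.1,0],[0.8,0,-0.1,0.1,0],[0.8,0,-0.1,0.1,0]]'; python3 -m pendant '[[0.8,0,0,0,0],[0.8,0,0,-3,0],[0.8,0,0,-8,0],[0.8,0,0,-13,0]]'
python3 - <<'E'
from h import *
im,K,T=cam('wrist'); cv2.imwrite('pics/w3.png',im[:,:,::-1])
print(togo((.6136,.1523,.13)).round(2),ctrl.get_obs()['gripper_width'])
E
```

```text
time_s: 3.45
ee_pos: [0.567, 0.3449, 0.0094]
tcp_rot: [0.187, 0.982, 0.002, 0.001]
ft_force: [-0.6, -0.5, 8.0]
gripper_width: 0.195
grasp_force: 58.5
time_s: 3.95
ee_pos: [0.5656, 0.3441, 0.1394]
tcp_rot: [0.187, 0.982, 0.001, 0.001]
ft_force: [1.0, -0.1, -0.4]
gripper_width: 0.199
grasp_force: 58.7
[-11.3  -16.34   1.64] 0.19785546558977748
```

View pics/w3.png

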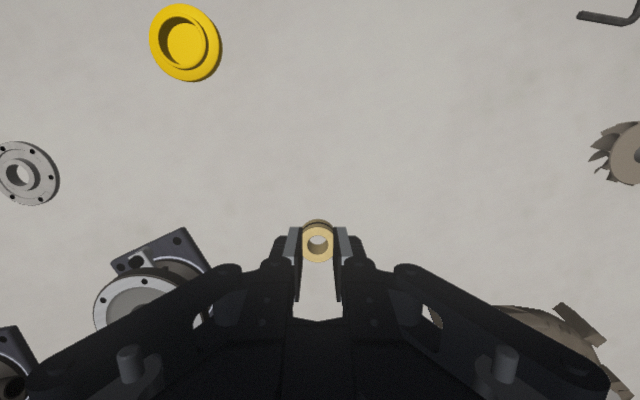

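```bash
python3 -m pendant '[[0.8,-4.5,-4,-1.4,0],[0.8,-9,-8,-1.4,0],[0.8,-14,-12,-1.4,0],[0.8,-19.3,-16.3,-1.4,0],[0.8,-19.3,-16.3,-1.4,0]]'; python3 -m pendant '[[0.8,0,0,0,0],[0.8,0,0,0,0]]'
python3 - <<'E'
from h import *
o=ctrl.get_obs();print(o['ee_pos'],o['joint_velocities'].round(3))
im,K,T=cam('wrist'); np.savez('w4.npz',im=im,K=K,T=T); cv2.imwrite('pics/w4.png',im[:,:,::-1])
print(proj([[.6136,.1523,.062],[.6136,.1523,.05]],K,T))
E
```

```text
time_s: 4.62
ee_pos: [0.6871, 0.1141, 0.1519]
tcp_rot: [0.191, 0.982, -0.001, 0.002]
ft_force: [0.1, -0.2, -0.0]
gripper_width: 0.196
grasp_force: 58.7
time_s: 4.88
ee_pos: [0.6843, 0.1239, 0.1508]
tcp_rot: [0.186, 0.983, 0.001, -0.0]
ft_force: [0.4, 0.3, -0.5]
gripper_width: 0.197
grasp_force: 58.7
[0.68427044 0.12394167 0.150767  ] [-0.01   0.001 -0.002  0.002 -0.    -0.003  0.002]
[[317.48592832 105.35497275]
 [317.44605215 106.05397885]]
```

View pics/w4.png

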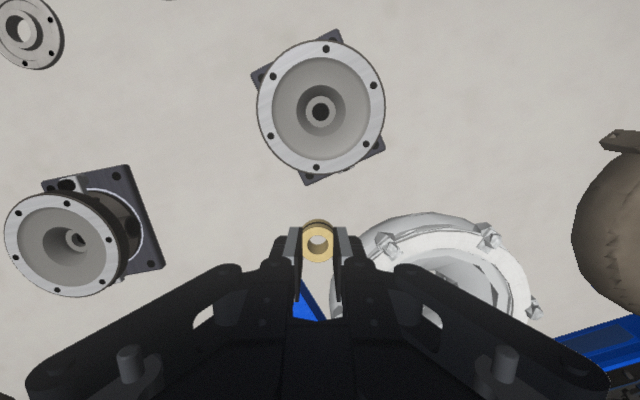

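Housing 1's bore is at (320,110) with its recess centred near (321,107). Housing 2's recess is near (65,237). Next I fit the recess rims.

```bash
cat >> h.py <<'E'
def recess(im,K,T,guess,z=.062,t=None,r=.045):
    "recess rim (79 mm) by threshold of the darker recess inside the bright ring"
    g=cv2.GaussianBlur(cv2.cvtColor(im,cv2.COLOR_RGB2GRAY),(3,3),0)
    a=np.linspace(0,2*np.pi,60); u=np.array([guess[0],guess[1],z])
    poly=lambda rr: proj(u+rr*np.c_[np.cos(a),np.sin(a),0*a],K,T).astype(np.int32)
    m=np.zeros(g.shape,np.uint8); cv2.fillPoly(m,[poly(r+.004)],255)
    t=t or cv2.threshold(g[m>0],0,255,cv2.THRESH_OTSU)[0]
    b=((g<t)&(m>0)).astype(np.uint8)*255
    b=cv2.morphologyEx(b,cv2.MORPH_OPEN,np.ones((5,5)))
    cs,_=cv2.findContours(b,cv2.RETR_EXTERNAL,cv2.CHAIN_APPROX_NONE); c=max(cs,key=cv2.contourArea)
    w=plane(cv2.convexHull(c)[:,0],K,T,z)[:,:2]; (cc,ax,_)=cv2.fitEllipse((w*1e4).astype(np.float32))
    return t,np.round(cc,1)/10,np.round(ax,1)/10
E
python3 - <<'E'
from h import *
d=np.load('w4.npz');im,K,T=d['im'],d['K'],d['T']
g1=plane((321,107),K,T,.062)[0]; g2=plane((65,237),K,T,.062)[0];print(g1,g2)
for t in (None,165,175,185): print(t,recess(im,K,T,g1,t=t),recess(im,K,T,g2,t=t))
# ledge hole / bore centre
print(plane([(320.5,110),(62,238)],K,T,.059))
p=recess(im,K,T,g1)[1]/1000; print(togo((*p,.1)))
E
```

```text
[0.6157803  0.15444772 0.062     ] [ 0.63583176 -0.10011362  0.062     ]
None (151.0, array([615.8 , 152.85]), array([72.61, 79.95])) (98.0, array([621.09, -73.34]), array([37.14, 70.14]))
165 (165, array([618.36, 153.06]), array([79.36, 79.75])) (165, array([636.49, -99.01]), array([ 90.05, 100.82]))
175 (175, array([619.47, 153.79]), array([79.38, 84.02])) (175, array([ 635.54, -100.05]), array([97.56, 98.94]))
185 (185, array([620.62, 155.75]), array([86.09, 98.46])) (185, array([ 635.59, -100.2 ]), array([97.55, 99.09]))
[[ 0.61769113  0.15332182  0.059     ]
 [ 0.63582714 -0.10644142  0.059     ]]
[7.41971984 0.18124847 5.067679  ]
```

```bash
python3 -m pendant '[[0.8,4,0.2,2,0],[0.8,7.2,0.3,4,0],[0.8,7.2,0.3,6.5,0],[0.8,7.2,0.3,6.5,0],[0.8,7.2,0.3,6.5,0]]'
python3 - <<'E'
from h import *
print(togo((.6184,.1531,.061)).round(2))
E
```

```text
time_s: 5.55
ee_pos: [0.6195, 0.1514, 0.0864]
tcp_rot: [0.187, 0.982, 0.0, 0.001]
ft_force: [0.2, 0.4, 0.0]
gripper_width: 0.191
grasp_force: 58.7
[0.17 0.12 2.54]
```

```bash
python3 -m pendant '[[0.8,0.15,0.1,1.5,0],[0.8,0.15,0.1,2.4,0],[0.8,0.15,0.1,2.4,0]]' ; python3 -m pendant '[[2.2,0,0,0.1,0],[3.2,0,0,0.1,0],[3.2,0,0,0.1,0],[3.2,0,0,-3,0],[3.2,0,0,-8,0]]'
python3 -m pendant '[[0,-6,0,0,0],[0,-8,0,0,0],[0,-8,0,0,0]]'
python3 - <<'E'
from h import *
im,K,T=cam('wrist');u,v=proj([.6184,.1531,.059],K,T)[0].astype(int); np.savez('w5.npz',im=im,K=K,T=T)
print(u,v,togo((.6184,.1531,.062)).round(2)); cv2.imwrite('pics/w5.png',cv2.resize(im[max(v-80,0):v+80,u-100:u+100],None,fx=3,fy=3)[:,:,::-1])
E
```

```text
time_s: 5.92
ee_pos: [0.6172, 0.152, 0.0601]
tcp_rot: [0.187, 0.982, -0.001, -0.001]
ft_force: [-0.4, 0.2, -0.0]
gripper_width: 0.193
grasp_force: 58.7
time_s: 6.55
ee_pos: [0.6167, 0.152, 0.1408]
tcp_rot: [0.187, 0.982, -0.001, -0.001]
ft_force: [0.5, 1.4, -0.0]
gripper_width: 0.374
grasp_force: 0.0
time_s: 6.92
ee_pos: [0.6931, 0.1215, 0.141]
tcp_rot: [0.188, 0.982, -0.0, 0.0]
ft_force: [0.6, -0.0, -0.6]
gripper_width: -0.0
grasp_force: 0.0
319 98 [7.97 0.12 7.9 ]
```

View pics/w5.png

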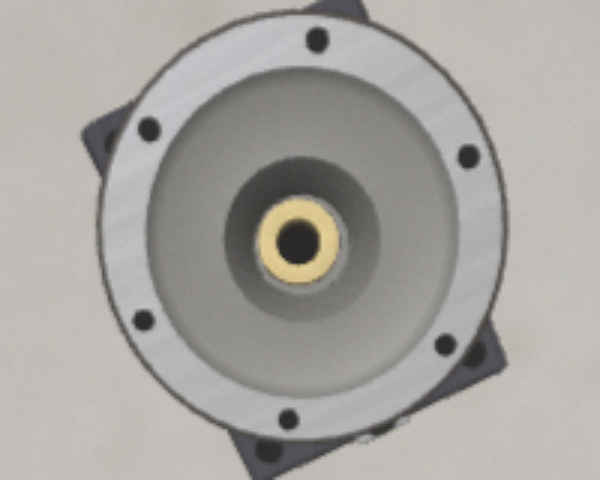

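The bronze ring sits level in the bore at crop (298,240). I'll confirm its depth by pressing lightly with shut fingers.

```bash
python3 -m pendant '[[0,5,0.1,1,0],[0,8,0.1,4,0],[0,8,0.1,7,0],[0,8,0.1,8.2,0],[0,8,0.1,8.2,0]]'; python3 -m pendant '[[0,0,0,0.1,0],[0,0,0,0.2,0],[0,0,0,0.2,0]]'; python3 -m pendant '[[0,0,0,-5,0],[3,0,0,-11,0]]'
python3 - <<'E'
from h import *
im,K,T=cam('side')
print(togo((.4447,.0728,.12)).round(2), ctrl.get_obs()['joint_pos'].round(2))
E
```

```text
time_s: 7.6
ee_pos: [0.6179, 0.1535, 0.0593]
tcp_rot: [0.187, 0.982, -0.0, -0.0]
ft_force: [-0.2, -0.4, 0.1]
gripper_width: -0.001
grasp_force: 0.0
time_s: 7.98
ee_pos: [0.6186, 0.1531, 0.0577]
tcp_rot: [0.187, 0.982, 0.0, 0.0]
ft_force: [0.2, -1.0, 0.4]
gripper_width: -0.002
grasp_force: 0.0
time_s: 8.22
ee_pos: [0.6174, 0.1529, 0.1677]
tcp_rot: [0.187, 0.982, -0.001, -0.001]
ft_force: [0.9, 0.2, 0.6]
gripper_width: 0.198
grasp_force: 0.0
[ 13.5  -14.07   5.57] [-0.61  0.35  0.37  1.59 -0.13  1.22  0.99]
```

```bash
python3 -m pendant '[[8.5,4,-4,1,0],[8.5,8,-8,3,0],[8.5,11,-11.5,4,0],[8.5,13.5,-14.1,5,0],[8.5,13.5,-14.1,5,0]]'; python3 -m pendant '[[8.5,0,0,0,0],[8.5,0,0,0,0]]'
python3 - <<'E'
from h import *
im,K,T=cam('wrist');uv=proj([.4448,.0728,.006],K,T)[0]; print(uv)
r=dk(im,K,T,uv,62,.003,t=16);print(r,togo(r[2]).round(2)); cv2.imwrite('pics/w6.png',im[:,:,::-1])
E
```

```text
time_s: 8.9
ee_pos: [0.4387, 0.0708, 0.1168]
tcp_rot: [0.188, 0.982, 0.0, -0.001]
ft_force: [0.4, 0.3, 0.4]
gripper_width: 0.995
grasp_force: 0.0
time_s: 9.15
ee_pos: [0.442, 0.0722, 0.1177]
tcp_rot: [0.187, 0.982, 0.0, 0.001]
ft_force: [-0.4, -0.3, -0.4]
gripper_width: 0.991
grasp_force: 0.0
[318.51762105 193.38248952]
(array([318.1, 192.3]), array([67.8, 69.7]), array([0.4444, 0.0725, 0.003 ])) [-0.22  0.13 11.46]
```

View pics/w6.png

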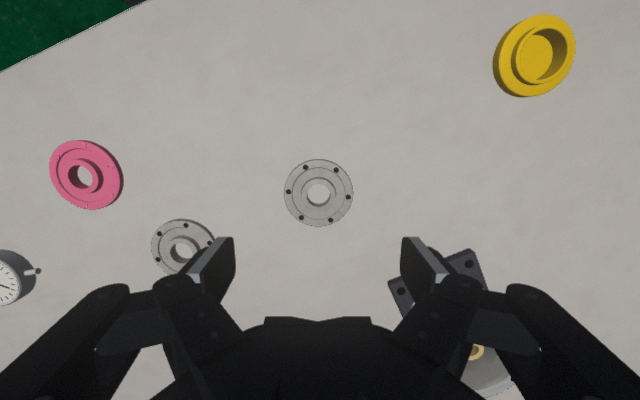

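The plate at (318,192) is centred between the open fingers, and plate 2 is clear of them. Next I descend and grip.

```bash
python3 -m pendant '[[7.8,-0.2,0.1,5,0],[7.8,-0.2,0.1,10,0],[7.8,-0.2,0.1,12.2,0],[7.8,-0.2,0.1,12.2,0],[7.8,-0.2,0.1,12.2,0]]'
python3 - <<'E'
from h import *
o=ctrl.get_obs(); im,K,T=cam('wrist'); cv2.imwrite('pics/w7.png',im[100:300,180:460,::-1]); print(togo((.4446,.0726,0)).round(2),o['ft_force'])
E
```

```text
time_s: 9.82
ee_pos: [0.4441, 0.0722, -0.0038]
tcp_rot: [0.187, 0.982, 0.0, 0.001]
ft_force: [1.1, 0.1, 0.3]
gripper_width: 0.914
grasp_force: 0.0
[-0.02  0.04 -0.35] [1.11789166 0.12681011 0.25451924]
```

View pics/w7.png

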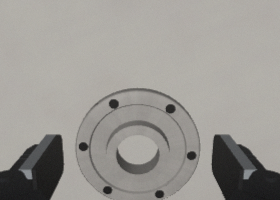

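```bash
python3 -m pendant '[[6,0,0,0,0],[5,0,0,0,0],[5,0,0,0,0],[5,0,0,0,0]]'; python3 -m pendant '[[5,0,0,-2,0],[5,0,0,-6,0],[5,0,0,-12,0],[5,0,0,-16,0],[5,0,0,-16,0]]'
python3 - <<'E'
from h import *
o=ctrl.get_obs(); im,K,T=cam('wrist'); cv2.imwrite('pics/w8.png',cv2.resize(im[150:290,200:440,::-1],None,fx=2,fy=2)); print(togo((.6184,.1531,.08)).round(2),o['grasp_force'])
E
```

```text
time_s: 10.38
ee_pos: [0.4441, 0.0723, -0.0027]
tcp_rot: [0.187, 0.982, 0.001, 0.001]
ft_force: [-5.4, -1.9, 19.0]
gripper_width: 0.717
grasp_force: 60.1
time_s: 11.0
ee_pos: [0.4452, 0.0726, 0.159]
tcp_rot: [0.187, 0.982, 0.002, 0.003]
ft_force: [-0.6, 0.5, -1.4]
gripper_width: 0.708
grasp_force: 65.3
[-13.23  13.9    7.77] 65.26099572423846
```

View pics/w8.png

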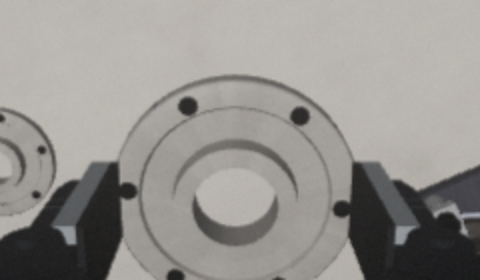

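Both pads hold the plate by its rim, level. Now I carry it over housing 1.

```bash
python3 -m pendant '[[5,-3.5,3.5,0,0],[5,-7.5,7.5,0,0],[5,-11,11.5,2,0],[5,-13.2,13.9,5,0],[5,-13.2,13.9,7,0]]'; python3 -m pendant '[[5,0,0,0.7,0],[5,0,0,0.7,0]]'
python3 - <<'E'
from h import *
print(togo((.6184,.1531,.060)).round(2))
E
```

```text
time_s: 11.68
ee_pos: [0.6167, 0.1533, 0.0813]
tcp_rot: [0.187, 0.982, -0.001, -0.001]
ft_force: [-0.6, 0.0, -1.3]
gripper_width: 0.711
grasp_force: 65.3
time_s: 11.92
ee_pos: [0.6161, 0.1519, 0.0782]
tcp_rot: [0.188, 0.982, -0.0, -0.0]
ft_force: [0.2, 0.0, -0.8]
gripper_width: 0.716
grasp_force: 65.3
[-0.17  0.2   1.82]
```

```bash
python3 -m pendant '[[5,-0.1,0.2,1,0],[5,-0.1,0.2,1.6,0],[5,-0.1,0.2,1.8,0],[5,-0.1,0.2,1.8,0]]'; python3 -m pendant '[[5,0,0,0.1,0],[5,0,0,0.2,0],[5,0,0,0.2,0]]'
```

```text
time_s: 12.42
ee_pos: [0.6186, 0.1541, 0.0603]
tcp_rot: [0.187, 0.982, -0.0, -0.0]
ft_force: [-0.1, 0.4, -0.9]
gripper_width: 0.712
grasp_force: 65.3
time_s: 12.8
ee_pos: [0.6186, 0.1541, 0.0583]
tcp_rot: [0.187, 0.982, -0.0, -0.0]
ft_force: [0.2, -0.1, -1.3]
gripper_width: 0.71
grasp_force: 65.3
```

```bash
python3 -m pendant '[[5,0,0,0.1,0],[5,0,0,0.1,0]]'; python3 -m pendant '[[6.8,0,0,0,0],[7.2,0,0,0,0],[7.8,0,0,0,0],[7.8,0,0,0,0]]';  python3 -m pendant '[[7.8,0,0,-3,0],[7,0,0,-8,0],[5,-5,0,-10,0],[3,-8,0,-10,0],[1,-8,0,-10,0]]'
python3 - <<'E'
from h import *
im,K,T=cam('wrist');u,v=proj([.6184,.1531,.062],K,T)[0].astype(int); np.savez('w9.npz',im=im,K=K,T=T)
print(u,v,togo((.6184,.1531,.069)).round(2)); cv2.imwrite('pics/w9.png',cv2.resize(im[max(v-80,0):v+80,u-100:u+100],None,fx=3,fy=3)[:,:,::-1])
E
```

```text
time_s: 13.05
ee_pos: [0.6186, 0.1541, 0.0572]
tcp_rot: [0.187, 0.982, -0.0, -0.0]
ft_force: [0.6, -0.7, -1.5]
gripper_width: 0.711
grasp_force: 65.3
time_s: 13.55
ee_pos: [0.6186, 0.1541, 0.0574]
tcp_rot: [0.187, 0.982, -0.0, 0.0]
ft_force: [0.3, 0.1, -0.3]
gripper_width: 0.911
grasp_force: 0.0
time_s: 14.18
ee_pos: [0.6944, 0.1228, 0.1571]
tcp_rot: [0.189, 0.982, -0.001, 0.0]
ft_force: [0.0, -0.1, -0.5]
gripper_width: 0.182
grasp_force: 0.0
317 98 [ 8.03 -0.05  8.78]
```

View pics/w9.png

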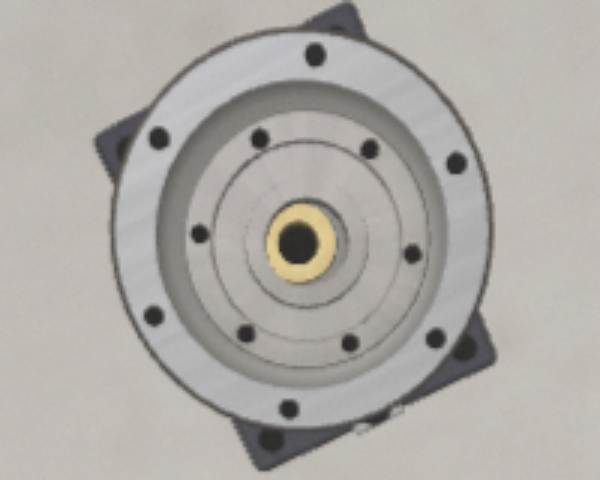

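Plate 1 lies in the recess, centred at crop (308,238), with the bearing visible through its hole. A light press will confirm it is down.

```bash
python3 -m pendant '[[0,5,0,3,0],[0,8,0,6,0],[0,8,0,8.5,0],[0,8,0,8.7,0],[0,8,0,8.7,0]]'; python3 -m pendant '[[0,0,0,0.1,0],[0,0,0,0.2,0],[0,0,0,0.2,0]]'; python3 -m pendant '[[0,0,0,-5,0],[3,0,0,-10,0]]'
python3 - <<'E'
from h import *
im,K,T=cam('wrist')
print(togo((.518,-.329,.17)).round(2), ctrl.get_obs()['joint_pos'].round(2))
E
```

```text
time_s: 14.85
ee_pos: [0.6178, 0.1548, 0.0703]
tcp_rot: [0.187, 0.982, 0.0, -0.0]
ft_force: [0.2, 0.0, 0.1]
gripper_width: -0.0
grasp_force: 0.0
time_s: 15.22
ee_pos: [0.6187, 0.1544, 0.0694]
tcp_rot: [0.187, 0.982, 0.0, 0.0]
ft_force: [-3.1, 0.2, 8.2]
gripper_width: 0.002
grasp_force: 4.4
time_s: 15.48
ee_pos: [0.6182, 0.1539, 0.1692]
tcp_rot: [0.187, 0.982, -0.0, -0.0]
ft_force: [0.9, 0.5, -0.0]
gripper_width: 0.2
grasp_force: 0.0
[ -8.19 -48.76   0.48] [-0.65  0.36  0.42  1.59 -0.15  1.22  1.  ]
```

```bash
python3 -m pendant '[[5,-1,-6,0,0],[5,-2,-12,0,0],[5,-3,-18,0,0],[5,-4,-24,0,0],[5,-5,-30,0,0]]'; python3 -m pendant '[[5,-1,-6,0,0],[5,-2,-12,2,0],[5,-3,-18,3,0],[5,-3.2,-18.5,4,0],[5,-3.2,-18.5,4,0]]'
python3 - <<'E'
from h import *
o=ctrl.get_obs();print(o['joint_pos'].round(2),o['joint_velocities'].round(3))
im,K,T=cam('wrist'); uv=proj([.52,-.325,.008],K,T)[0];print(uv)
r=dk(im,K,T,uv,30,.008,sat=True,t=60);print(r,togo(r[2]).round(2))
cv2.imwrite('pics/w10.png',im[:,:,::-1])
E
```

```text
time_s: 16.15
ee_pos: [0.5541, -0.1451, 0.1685]
tcp_rot: [0.187, 0.982, 0.0, 0.0]
ft_force: [0.5, -0.6, -0.7]
gripper_width: 0.587
grasp_force: 0.0
time_s: 16.77
ee_pos: [0.5158, -0.327, 0.1274]
tcp_rot: [0.188, 0.982, 0.0, -0.001]
ft_force: [-0.7, 0.5, 0.9]
gripper_width: 0.586
grasp_force: 0.0
[-0.02  0.38  0.64  1.72 -0.25  1.13  1.89] [-0.034 -0.022 -0.021 -0.009  0.003  0.012 -0.009]
[320.45682159 192.38132374]
(array([323.9, 195.8]), array([21.4, 22.3]), array([ 0.5244, -0.3232,  0.008 ])) [-0.63  0.54 12.  ]
```

View pics/w10.png

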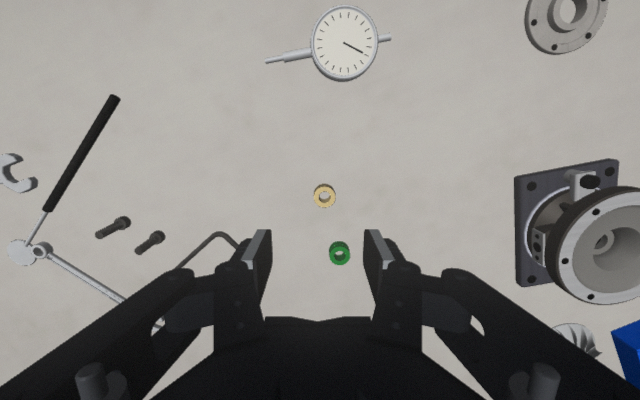

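The bronze bearing with its groove is at (324,196). The green look-alike at (340,253) is clear of the fingers.

```bash
python3 -m pendant '[[5,-0.6,0.5,5,0],[4.5,-0.6,0.5,9,0],[4,-0.6,0.5,11.8,0],[4,-0.6,0.5,11.8,0],[4,-0.6,0.5,11.8,0]]'
python3 - <<'E'
from h import *
print(togo((.5244,-.3232,.009)).round(2))
E
```

```text
time_s: 17.45
ee_pos: [0.5251, -0.3241, 0.0119]
tcp_rot: [0.187, 0.982, -0.0, 0.001]
ft_force: [0.5, -0.6, 0.9]
gripper_width: 0.467
grasp_force: 0.0
[0.1  0.05 0.29]
```

```bash
python3 -m pendant '[[4,0.1,0,0.3,0],[1.5,0.1,0,0.3,0],[0.8,0.1,0,0.3,0],[0.8,0.1,0,0.3,0],[0.8,0.1,0,0.3,0]]'; python3 -m pendant '[[0.8,0,0,0,0],[0.8,0,0,-3,0],[0.8,0,0,-8,0],[0.8,0,0,-14,0]]'
python3 - <<'E'
from h import *
print(togo((.7098,-.1299,.151)).round(2),ctrl.get_obs()['gripper_width'])
E
```

```text
time_s: 18.08
ee_pos: [0.5233, -0.3242, 0.0083]
tcp_rot: [0.187, 0.982, 0.0, 0.001]
ft_force: [-1.4, 1.7, 6.0]
gripper_width: 0.2
grasp_force: 58.5
time_s: 18.58
ee_pos: [0.5222, -0.3239, 0.1484]
tcp_rot: [0.187, 0.982, 0.0, -0.001]
ft_force: [1.3, -0.3, -0.4]
gripper_width: 0.2
grasp_force: 58.7
[-10.3   24.94  -0.28] 0.19979088581804574
```

```bash
python3 -m pendant '[[0.8,-2.3,5.5,-0.3,0],[0.8,-4.6,11,-0.3,0],[0.8,-7,16.5,-0.3,0],[0.8,-9.3,22,-0.3,0],[0.8,-10.3,24.9,-0.3,0]]';python3 -m pendant '[[0.8,0,0,0,0],[0.8,0,0,0,0]]'
python3 - <<'E'
from h import *
o=ctrl.get_obs();print(o['joint_pos'].round(2),o['joint_velocities'].round(3))
im,K,T=cam('wrist'); np.savez('w11.npz',im=im,K=K,T=T); cv2.imwrite('pics/w11.png',im[:,:,::-1])
for t in (155,160,165,170): print(t,recess(im,K,T,(.636,-.102),t=t))
p=recess(im,K,T,(.636,-.102),t=165)[1]/1000; print(p,proj([*p,.062],K,T),togo((*p,.061)).round(2))
E
```

```text
time_s: 19.2
ee_pos: [0.7124, -0.1263, 0.15]
tcp_rot: [0.185, 0.983, 0.001, 0.0]
ft_force: [-0.4, -0.4, -1.0]
gripper_width: 0.199
grasp_force: 58.8
time_s: 19.45
ee_pos: [0.7097, -0.1318, 0.1504]
tcp_rot: [0.188, 0.982, -0.0, -0.0]
ft_force: [-0.2, -1.0, -0.1]
gripper_width: 0.197
grasp_force: 58.8
[-0.25  0.58  0.56  1.38 -0.31  1.27  1.52] [ 0.014 -0.011  0.013  0.01   0.    -0.001  0.   ]
155 (155, array([ 641.39, -109.33]), array([73.23, 80.03]))
160 (160, array([ 643.13, -109.23]), array([77.76, 79.32]))
165 (165, array([ 643.46, -109.13]), array([78.44, 79.72]))
170 (170, array([ 643.49, -109.17]), array([78.57, 80.17]))
[ 0.64346 -0.10913] [[312.85206051 113.45584996]] [ 7.   -0.28  8.96]
```

View pics/w11.png

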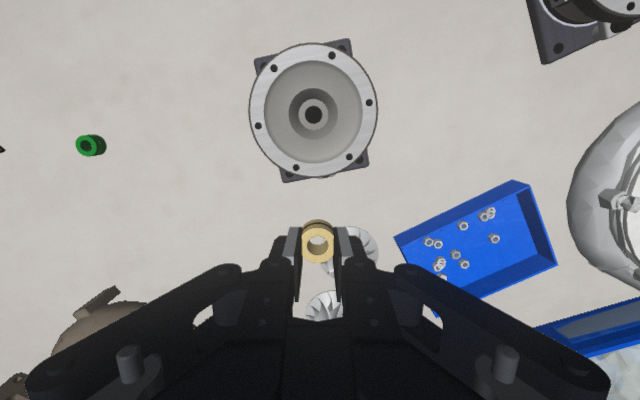

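Bearing B is held at (317,243). Housing 2's recess is centred at (313,113), which puts it at (0.6435, -0.1092).

```bash
python3 -m pendant '[[0.8,4,-0.2,2,0],[0.8,7,-0.3,4,0],[0.8,7,-0.3,6.5,0],[0.8,7,-0.3,6.5,0],[0.8,7,-0.3,6.5,0]]'
python3 - <<'E'
from h import *
print(togo((.6435,-.1092,.061)).round(2))
E
```

```text
time_s: 20.12
ee_pos: [0.6445, -0.1088, 0.0866]
tcp_rot: [0.188, 0.982, -0.0, 0.001]
ft_force: [-0.1, -0.2, -0.7]
gripper_width: 0.197
grasp_force: 58.8
[ 0.08 -0.08  2.55]
```

```bash
python3 -m pendant '[[0.8,0.1,0,1.5,0],[0.8,0.1,0,2.4,0],[0.8,0.1,0,2.4,0]]' ; python3 -m pendant '[[2.2,0,0,0.1,0],[3.2,0,0,0.1,0],[3.2,0,0,0.1,0],[3.2,0,0,-3,0],[3.2,0,0,-8,0]]'
python3 -m pendant '[[0,0,0,0,0],[0,0,0,0,0],[0,0,0,4,0],[0,0,0,8,0],[0,0,0,8,0]]'; python3 -m pendant '[[0,0,0,0.2,0],[0,0,0,0.3,0],[0,0,0,0.3,0]]'; python3 -m pendant '[[0,0,0,-4,0],[0,-5,0,-9,0],[0,-7.5,0,-9,0],[0,-7.5,0,-9,0]]'
python3 - <<'E'
from h import *
im,K,T=cam('wrist');u,v=proj([.6435,-.1092,.059],K,T)[0].astype(int)
print(u,v,togo((.45,-.0742,.118)).round(2)); cv2.imwrite('pics/w12.png',cv2.resize(im[max(v-80,0):v+80,u-100:u+100],None,fx=3,fy=3)[:,:,::-1])
E
```

```text
time_s: 20.5
ee_pos: [0.6425, -0.1071, 0.0601]
tcp_rot: [0.187, 0.982, -0.0, -0.001]
ft_force: [-0.2, 0.2, 0.5]
gripper_width: 0.202
grasp_force: 58.8
time_s: 21.12
ee_pos: [0.6421, -0.1069, 0.1409]
tcp_rot: [0.187, 0.982, -0.0, -0.002]
ft_force: [0.6, 0.4, 1.1]
gripper_width: 0.373
grasp_force: 0.0
time_s: 21.75
ee_pos: [0.6423, -0.1069, 0.0589]
tcp_rot: [0.187, 0.982, -0.0, -0.001]
ft_force: [0.4, 0.9, 0.5]
gripper_width: 0.004
grasp_force: 0.0
time_s: 22.12
ee_pos: [0.6429, -0.1072, 0.0581]
tcp_rot: [0.187, 0.982, -0.0, -0.0]
ft_force: [0.3, -0.8, 0.2]
gripper_width: -0.004
grasp_force: 0.0
time_s: 22.62
ee_pos: [0.7143, -0.1359, 0.1488]
tcp_rot: [0.188, 0.982, -0.0, 0.001]
ft_force: [-1.1, -0.5, -0.8]
gripper_width: -0.004
grasp_force: 0.0
315 105 [26.69 -4.01  3.01]
```

View pics/w12.png

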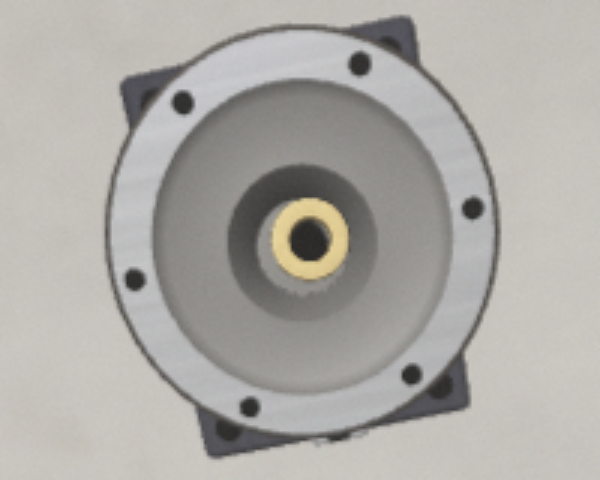

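Bearing 2 is level in the bore at crop (310,240). My picture views are used up (15 against the limit of 14, one over), so from here I work on measured numbers alone.

```bash
python3 -m pendant '[[8.5,6,-1,0,0],[8.5,12,-2,0,0],[8.5,18,-3,1,0],[8.5,23,-3.5,2,0],[8.5,26.7,-4,3,0]]'; python3 -m pendant '[[8.5,0,0,0,0],[8.5,0,0,0,0]]'
python3 - <<'E'
from h import *
im,K,T=cam('wrist');uv=proj([.45,-.0742,.006],K,T)[0]; print(uv)
r=dk(im,K,T,uv,62,.003,t=16);print(r,togo(r[2]).round(2))
E
```

```text
time_s: 23.3
ee_pos: [0.4465, -0.0724, 0.1171]
tcp_rot: [0.186, 0.982, 0.001, -0.001]
ft_force: [-0.0, -0.2, 0.7]
gripper_width: 0.993
grasp_force: 0.0
time_s: 23.55
ee_pos: [0.4501, -0.0734, 0.1186]
tcp_rot: [0.187, 0.982, 0.0, 0.0]
ft_force: [0.9, -1.3, 0.1]
gripper_width: 0.991
grasp_force: 0.0
[315.96196407 190.92241815]
(array([315. , 190.2]), array([67.9, 69.4]), array([ 0.4497, -0.0751,  0.003 ])) [ 0.04 -0.17 11.56]
```

```bash
python3 -m pendant '[[7.8,0,-0.2,5,0],[7.8,0,-0.2,10,0],[7.8,0,-0.2,12.2,0],[7.8,0,-0.2,12.2,0],[7.8,0,-0.2,12.2,0]]'
python3 - <<'E'
from h import *
print(togo((.4497,-.0751,-.0038)).round(2))
E
```

```text
time_s: 24.22
ee_pos: [0.4503, -0.076, -0.0029]
tcp_rot: [0.187, 0.982, -0.0, 0.001]
ft_force: [0.6, 0.1, 0.1]
gripper_width: 0.913
grasp_force: 0.0
[0.09 0.07 0.09]
```

```bash
python3 -m pendant '[[6,0.1,0.1,0.1,0],[5,0.1,0.1,0.1,0],[5,0.1,0.1,0.1,0],[5,0.1,0.1,0.1,0]]'; python3 -m pendant '[[5,0,0,-2,0],[5,0,0,-6,0],[5,0,0,-12,0],[5,0,0,-16,0],[5,0,0,-16,0]]'
python3 - <<'E'
from h import *
im,K,T=cam('wrist'); o=ctrl.get_obs(); print(togo((.6435,-.1092,.08)).round(2),o['grasp_force'],o['gripper_width'])
g=cv2.cvtColor(im,cv2.COLOR_RGB2GRAY)
# hole centre of held plate, expected at TCP
P=proj(o['ee_pos']+[0,0,.010],K,T)[0];print(P)
cv2.imwrite('pics/w13.png',im[:,:,::-1])
E
```

```text
time_s: 24.72
ee_pos: [0.4501, -0.0746, -0.0026]
tcp_rot: [0.187, 0.982, 0.001, 0.001]
ft_force: [-6.1, -1.1, 19.4]
gripper_width: 0.716
grasp_force: 60.0
time_s: 25.35
ee_pos: [0.4509, -0.0742, 0.159]
tcp_rot: [0.187, 0.982, 0.002, 0.003]
ft_force: [0.6, -0.1, -0.9]
gripper_width: 0.706
grasp_force: 65.2
[-19.3    3.84   7.77] 65.21501687803948 0.7105532691111788
[316.21389567 245.15383173]
```

```bash
python3 -m pendant '[[5,-5.5,1,0,0],[5,-11,2,0,0],[5,-16,3,1,0],[5,-19.3,3.8,4,0],[5,-19.3,3.8,7,0]]'; python3 -m pendant '[[5,0,0,0.7,0],[5,0,0,0.7,0]]'
python3 - <<'E'
from h import *
print(togo((.6435,-.1092,.060)).round(2))
E
```

```text
time_s: 26.02
ee_pos: [0.643, -0.1105, 0.082]
tcp_rot: [0.187, 0.982, -0.001, -0.001]
ft_force: [-0.2, -0.1, -1.3]
gripper_width: 0.711
grasp_force: 65.2
time_s: 26.28
ee_pos: [0.6413, -0.1101, 0.078]
tcp_rot: [0.188, 0.982, -0.0, -0.001]
ft_force: [-0.2, -0.3, -0.9]
gripper_width: 0.711
grasp_force: 65.2
[-0.17  0.17  1.8 ]
```

```bash
python3 -m pendant '[[5,-0.1,0.1,1,0],[5,-0.1,0.1,1.6,0],[5,-0.1,0.1,1.8,0],[5,-0.1,0.1,1.8,0]]'; python3 -m pendant '[[5,0,0,0.1,0],[5,0,0,0.3,0],[5,0,0,0.3,0]]'
```

```text
time_s: 26.78
ee_pos: [0.6433, -0.1095, 0.0604]
tcp_rot: [0.187, 0.982, -0.0, -0.0]
ft_force: [0.1, 0.7, -1.1]
gripper_width: 0.709
grasp_force: 65.2
time_s: 27.15
ee_pos: [0.6433, -0.1094, 0.0572]
tcp_rot: [0.187, 0.982, -0.0, -0.0]
ft_force: [0.5, 0.1, -1.8]
gripper_width: 0.711
grasp_force: 65.2
```

```bash
python3 -m pendant '[[6.8,0,0,0,0],[7.2,0,0,0,0],[7.8,0,0,0,0],[7.8,0,0,0,0]]';  python3 -m pendant '[[7.8,0,0,-3,0],[7,0,0,-8,0],[4,0,0,-10,0],[0,0,0,-10,0],[0,0,0,-10,0]]'; python3 -m pendant '[[0,0,0,0,0],[0,0,0,4,0],[0,0,0,8,0],[0,0,0,8.7,0],[0,0,0,8.7,0]]'; python3 -m pendant '[[0,0,0,0.1,0],[0,0,0,0.2,0],[0,0,0,0.2,0]]'; python3 -m pendant '[[0,0,0,-4,0],[0,-5,0,-9,0],[0,-8,0,-9,0],[0,-8,0,-9,0]]'
python3 - <<'E'
from h import *
im,K,T=cam('wrist'); p=np.array([.6435,-.1092]); print(recess(im,K,T,p,t=165))
g=cv2.cvtColor(im,cv2.COLOR_RGB2GRAY)
# dark bolt holes inside the recess lie on the plate's top (z .065): fit a circle
cs,_=cv2.findContours(((g<80)*255).astype(np.uint8),cv2.RETR_EXTERNAL,cv2.CHAIN_APPROX_NONE)
H=[]
for c in cs:
    a=np.mean(c[:,0],0); w=plane(a,K,T,.065)[0]; d=np.hypot(*(w[:2]-p))
    if .018<d<.036 and len(c)<40: H.append(w[:2])
H=np.array(H); print(len(H),(H*1000).round(1).tolist(),cv2.fitEllipse((H*1e4).astype(np.float32)) if len(H)>4 else '')
E
```

```text
time_s: 27.65
ee_pos: [0.6434, -0.1095, 0.0574]
tcp_rot: [0.187, 0.982, 0.0, 0.0]
ft_force: [0.3, -0.3, 0.3]
gripper_width: 0.916
grasp_force: 0.0
time_s: 28.28
ee_pos: [0.6427, -0.1091, 0.1559]
tcp_rot: [0.187, 0.982, -0.0, -0.001]
ft_force: [-0.1, -0.3, -1.2]
gripper_width: 0.178
grasp_force: 0.0
time_s: 28.9
ee_pos: [0.6426, -0.1094, 0.0699]
tcp_rot: [0.187, 0.982, -0.0, -0.001]
ft_force: [0.2, 0.1, 0.4]
gripper_width: -0.0
grasp_force: 0.0
time_s: 29.28
ee_pos: [0.6431, -0.1096, 0.0693]
tcp_rot: [0.187, 0.982, 0.0, -0.0]
ft_force: [-6.7, 0.3, 13.1]
gripper_width: 0.007
grasp_force: 6.1
time_s: 29.78
ee_pos: [0.7191, -0.1401, 0.1582]
tcp_rot: [0.188, 0.982, -0.001, 0.0]
ft_force: [-0.2, -0.0, -1.1]
gripper_width: 0.002
grasp_force: 0.0
(165, array([ 643.62, -109.42]), array([79.16, 79.4 ]))
6 [[668.2, -125.2], [669.8, -96.9], [642.7, -138.1], [646.0, -81.2], [618.8, -122.6], [620.4, -94.0]] ((6442.6396484375, -1096.38037109375), (569.4552001953125, 571.4832153320312), 112.37004089355469)
```

Plate 2 is centred within 1 mm, its hole circle is round so it lies level, and the boss takes load at z 69 mm. Now I hand in.

```bash
python3 -c "
from cell import ctrl
print(ctrl.close_job())"
```

```text
the job is handed in; nothing more can be done
None
```

I handed the job in at about 30 s: both housings have their bearing home and a seal plate flat in the recess, and the robot never touched the cap, the gauge or the look-alikes; I viewed 15 pictures, one over the limit of 14.

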